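Unscrew the fan's hub cap, whichever way its thread runs

ROBOT

A 6-joint arm with a two-finger parallel gripper is mounted at the origin on the work surface. World frame = base frame: x ahead of the robot, y to its left, z up, the work surface at z = 0. Lengths are in m, angles in rad, forces in N, time in s.
With the tool pointing down it reaches from about 0.375 to 0.9 m from the base axis. Payload 3.1 kg.
Tool frame: the origin (TCP) lies on the centre line of the jaws, within the pads' length; the fingertips stand 17 mm ahead of it and the grasp point (between the pads) lies 2 mm behind it; y points along the fingers, z is the direction in which the jaws open and shut, and the axes are right-handed (so a half turn about y gives the same grasp; the last joint's range is limited). The gripper opens to 85 mm and grips with 20 to 120 N. Pads are 22 mm wide; open, the fingers measure 114 mm over their backs; the gripper's body (76 mm by 85 mm) begins 54 mm behind the grasp point. The pads swing forward as they close: fully open they stand 13 mm farther back than shut.
Start: joints at [1.052, 0.527, 1.433, -0, 1.181, -0.178], TCP at [0.208, 0.589, 0.248] pointing down, gripper open.
Joint ranges: [-3.08, 3.08], [-0.75, 2.2], [0.22, 2.44], [-1.43, 4.57], [0, 2.65], [-2.85, 2.85]. Speed limits (rad/s): [2.79, 2.79, 3.14, 3.14, 3.14, 3.14].

INTERFACE

Orientations are given as a unit quaternion [x, y, z, w].
In Python, from station import manip gives the robot as it stands.
- The arm moves only by the shell command python3 -m handwheel 'ROWS' [FORCE]. ROWS is JSON, one flat list of numbers, 7 for each row, row after row: the shift along the tool's x, y, z in cm, then the turn, a rotation vector about the tool's x, y, z in rad, then the finger opening in cm, from 0 to 8.54. A call has 1 to 10 rows; each row is the pose to reach, as a shift and turn from the pose commanded when the call began, along the tool's axes at that moment; what a row does not reach only later rows make up. A row lasts 1/12 s, in which the tool goes at most 41.7 mm and 7.16 degrees, less where a joint would pass 70% of its speed; a pose out of reach is approached as far as the arm can. A call with a gripper value outside its range is refused whole. The fingers move at their own pace and stop on an object; FORCE is the grip in N (left out, the last holds). Time passes only in rows, so rows that repeat a pose let the fingers close. It gives the time, the measured TCP pose, the force and the opening at its end, in the units of the state.
- manip.sense(): the state, without advancing time (a new reading comes with each control period).
- manip.snapshot(name): name is "side" or "top"; returns a dict with "frame" (384x512x3 uint8, red, green, blue), "depth" (384x512 float32, m along the optical axis (not along the pixel's ray), 0 where there is no reading), "camera_matrix" (3x3 intrinsics, pixels), "k1" (the pictures are not rectified: a ray, as slopes to the right and down, at radius r is drawn at 1 + k1 r^2 times it, then the intrinsics apply), "rvec" (rotation vector, rad) and "tvec" (3), from world to camera coordinates, as OpenCV has them. Camera axes: x right, y down, z forward; pixel columns grow to the right and rows downward; lengths in m; the calibration is good to about 2 mm. A picture is of the moment at which its call begins.
- manip.sign_off(): hands the job in, once; it reports no verdict.
The state is a dict: "t": time; "q": joint angles; "qd": joint speeds; "tau": joint torques, N m; "tcp_pos": TCP position; "tool_rot": TCP orientation; "force": force on the tool from outside, world axes, zero at the start; "ft_torque": the same for the moment, N m; "finger_gap": opening from 0.0 (shut) to 1.0 (fully open).
Only numpy, scipy, OpenCV 4.12 (cv2) and the standard library are available. Lean on these libraries where they do the work, as an engineer would, in place of code of your own. Each camera call takes 0.05 s, during which the arm holds its last target.

TASK

The battery fan's blades are to be washed: first push its battery tray fully home so that the cells stay in, then unscrew the hub cap in the middle of the blades and lift it off. Nothing shows whether the cap's thread is an ordinary or a reverse one, so try turning it one way and, if it soon stops, the other way, until it comes free. Do not press the fan's start button or disturb the cup, dish, jar and spatula, and finish while still holding the cap steady in the gripper, upright and at least 6 cm above its seat, the tray still shut.

Things in the scene. Friction and masses are not known exactly. Their poses are not given: they have to be found in the camera images.
- fan: battery fan fixed to the shelf, head facing straight up, front grille off. Origin on the shelf below the hub axis, z up; its own -x is the front, where the base sticks out from under the head towards the robot. Base 220 x 150 x 45 mm, x from -140 to +80. Wire rim of 98 mm radius, 101 mm high, blades fixed; the cap's seat is the hub top, 100 mm above the shelf, with a stub 17 mm tall.
- tray (a joint): opening of the battery tray in the front of the fan's base, in m: 0 fully home, 0.045 pulled right out; it slides along the fan's x axis with about 2 N friction and stays where it is left. Starts 25 to 40 mm open.
- tray_front (a point): middle of the outer face of the battery tray, which looks to the fan's -x; face 100 mm wide, 34 mm high (7 to 41 mm above the shelf). Pushing it towards the fan's +x shuts the tray; fully home the point lies 148 mm in front of the hub axis. Axes as the fan's.
- cap_bar (a point): loose 90 g hub cap: disc 58 mm across, 26 high, with a grip bar on top 50 long, 14 thick, 32 high. Point: bar centre, 42 mm above the cap's underside; x along the bar, z up; starts within 0.1 rad of the fan's x. Part-turn thread, hand unknown: wrong way stops hard within 0.3 rad; right way (left or right) turns easily without rising, lifts off only when 0.85 to 2.1 rad from the fan's x.
- button_top (a point): top of the fan's start button, a round 22 mm push button on top of the base 118 mm in front of the hub axis, behind the tray; not to be pressed.
- button (a joint): travel of the start button in m: 0 released, 0.005 fully pressed.
- cup: aluminium cup, 70 mm across, 85 mm high, left (+y side) of the fan; origin under its centre. Leave alone.
- dish: ceramic sauce dish, 84 mm across, 28 mm high, right (-y side) of the fan; origin under its centre. Leave alone.
- spatula: wooden spatula lying flat on the right; origin under it. Leave alone.
- jar: clear plastic jar with clip-on lid, 94 mm across, 116 mm high, on the left; origin under its centre. Leave alone.
Things that resemble listed ones, but are neither listed nor needed, are in the scene too. What is meant by the part that bears cap_bar is not green, and is the larger of those in its own colour.

How it is judged:
By the outcome, as a careful person would: the job done as asked, in the order asked, and still so for the second after the job is handed in, while the arm keeps its last pose, push and grip.
It also fails if it takes over 72 s, if anything falls off the work surface, if the arm or the gripper's body presses on something with over 40 N, if the wrist force passes 120 N, or if a joint passes its speed limit or range.

## Working session

There is one attempt and no reset: what is moved stays moved. The work goes in short steps, Python scripts to look and compute and a shell command to move; the robot and the scene stay as the last step left them, time stands still between calls to the robot, and variables do not carry over. Pictures are saved under pics/ and viewed, and the job is handed in when it is done.

```bash
ls; mkdir -p pics
cat > h.py <<'E'
import numpy as np,cv2
from station import manip
def cam(s):
    R,_=cv2.Rodrigues(np.array(s["rvec"],float)); return R,np.array(s["tvec"],float).reshape(3),np.array(s["camera_matrix"],float),s["k1"]
def ray(s,u,v):
    R,t,K,k1=cam(s)
    d=cv2.undistortPoints(np.array([[[u,v]]],float),K,np.array([k1,0,0,0.]))[0,0]
    return -R.T@t, R.T@np.array([d[0],d[1],1.])
def onz(s,u,v,z):
    o,d=ray(s,u,v); return o+d*(z-o[2])/d[2]
def dep(s,u,v):
    o,d=ray(s,u,v); return o+d*s["depth"][int(v),int(u)]
def proj(s,p):
    R,t,K,k1=cam(s)
    return cv2.projectPoints(np.array(p,float).reshape(-1,1,3),np.array(s["rvec"],float),np.array(s["tvec"],float),K,np.array([k1,0,0,0.]))[0].reshape(-1,2)
def cloud(s):
    R,t,K,k1=cam(s); h,w=s["depth"].shape
    g=np.stack(np.meshgrid(np.arange(w),np.arange(h)),-1).reshape(-1,1,2).astype(float)
    d=cv2.undistortPoints(g,K,np.array([k1,0,0,0.])).reshape(-1,2)
    z=s["depth"].reshape(-1,1)
    P=np.hstack([d*z,z]); return ((P-t)@R).reshape(h,w,3)
def save(s,name):
    cv2.imwrite("pics/"+name,cv2.resize(s["frame"][:,:,::-1],None,fx=1.5,fy=1.5,interpolation=cv2.INTER_CUBIC))
E
python3 - <<'E'
from h import *
import pickle
for n in("side","top"):
    s=manip.snapshot(n); save(s,n+"0.png"); pickle.dump(s,open(n+"0.pkl","wb"))
    R,t,K,k=cam(s);print(n,-R.T@t,K[0,0],k)
st=manip.sense();print(st)
E
```

```text
pics
side [ 0.10342675 -0.92726004  0.83038525] 378.16562396876157 -0.11058475848379025
top [ 0.33365798 -0.00610677  1.53589493] 478.8834931302826 -0.04237078452052564
{'t': 0.1, 'q': array([ 1.05250654e+00,  5.28376043e-01,  1.43377975e+00,  2.66104634e-05,
        1.18138897e+00, -1.78480388e-01]), 'qd': array([ 0.00109904, -0.00296683, -0.00296254,  0.00023194,  0.0024386 ,
        0.00052202]), 'tau': array([ 3.36239495e-06, -4.43304241e+01, -1.78585964e+01, -2.94690335e-04,
        3.87227250e-03, -7.47059886e-06]), 'tcp_pos': array([0.20796479, 0.58874036, 0.24742791]), 'tool_rot': array([ 0.69756987, -0.11981083,  0.11932325, -0.69627839]), 'force': array([-0.52408064,  0.95716123,  0.04227323]), 'ft_torque': array([ 0.01516452, -0.01562889, -0.07239761]), 'finger_gap': 1.0006958769519916}
```

View pics/side0.png

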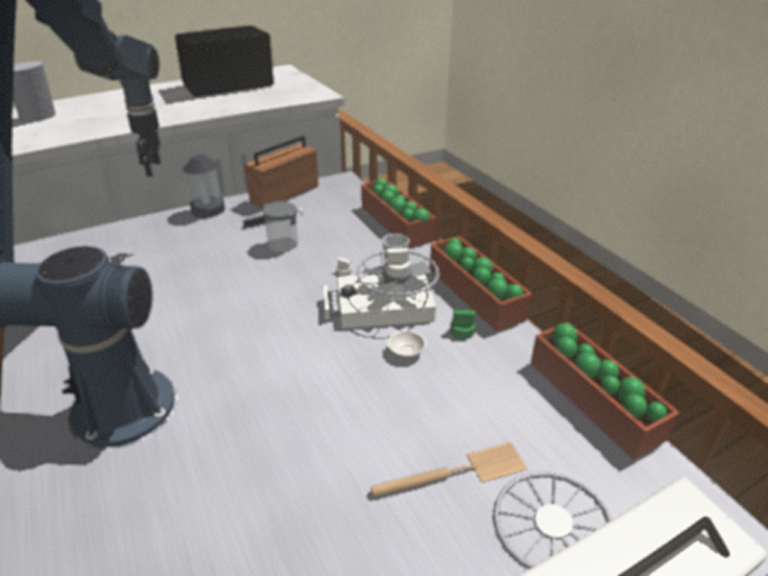

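View pics/top0.png

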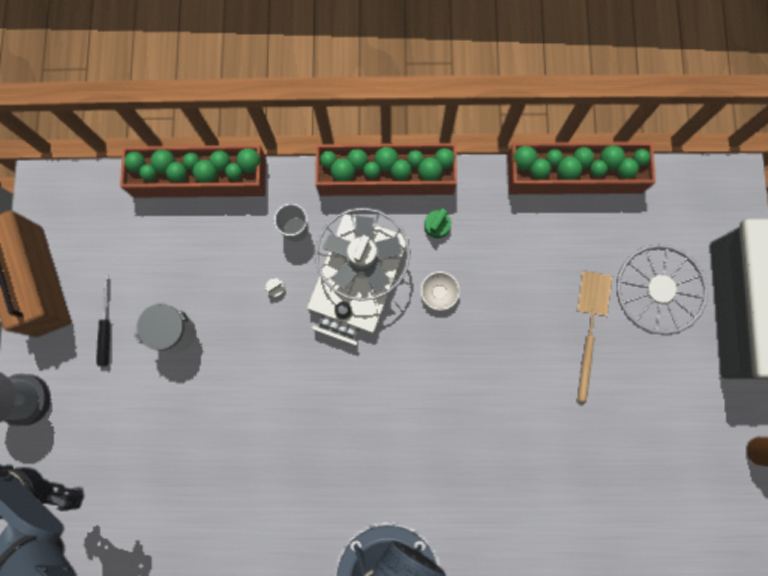

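The top view shows the fan at about (362,252) with the white cap on its hub. The tray front is at (335,333) and the button at (343,310). The cup is at (291,220), the dish at (440,291), and the decoy caps at (437,223) in green and (275,288), small and white. Next I'll zoom in and measure.

Run:
```python
from h import *
import pickle
s=pickle.load(open("top0.pkl","rb")); a=pickle.load(open("side0.pkl","rb"))
cv2.imwrite("pics/z_top.png",cv2.resize(s["frame"][125:240,165:315,::-1],None,fx=5,fy=5,interpolation=cv2.INTER_CUBIC))
cv2.imwrite("pics/z_side.png",cv2.resize(a["frame"][145:245,205:315,::-1],None,fx=5.5,fy=5.5,interpolation=cv2.INTER_CUBIC))
C=cloud(s)
z=C[...,2]; 
reg=np.zeros(z.shape,bool); reg[125:240,165:315]=1
for lo,hi in((.03,.043),(.043,.05),(.09,.11),(.118,.13),(.145,.17)):
    m=reg&(z>lo)&(z<hi)&(s["depth"]>0); P=C[m]; print(lo,hi,m.sum(),P.mean(0) if m.sum() else'')
    cv2.imwrite(f"pics/m{lo}.png",cv2.resize((m[125:240,165:315]*255).astype(np.uint8),None,fx=4,fy=4,interpolation=cv2.INTER_NEAREST))
m=reg&(z>.145)&(z<.175); print(C[m])
```

```text
0.03 0.043 1122 [0.6265128  0.0712191  0.03899852]
0.043 0.05 971 [0.62184045 0.06618674 0.04569634]
0.09 0.11 921 [0.6528288  0.04480576 0.0963247 ]
0.118 0.13 186 [0.65247759 0.04736753 0.12409784]
0.145 0.17 87 [0.6539412  0.04796593 0.15538724]
[[0.67687129 0.04366944 0.16082586]
 [0.67829127 0.04091013 0.15506254]
 [0.67569941 0.04690508 0.15336152]
 [0.67586656 0.04396149 0.15261129]
 [0.67440249 0.04079045 0.15845525]
 [0.67567418 0.03799758 0.15324029]
 [0.67418419 0.03485042 0.15919   ]
 [0.67250373 0.04687607 0.15395077]
 [0.67068127 0.0436414  0.1613093 ]
 [0.67163167 0.04082364 0.15735874]
 [0.67131581 0.03782445 0.15857306]
 [0.6711643  0.0348507  0.15911724]
 [0.66970598 0.04987575 0.15299762]
 [0.66821304 0.04667353 0.15906684]
 [0.66904593 0.04384404 0.15556466]
 [0.66858774 0.04081891 0.15737609]
 [0.66846778 0.03784624 0.15779569]
 [0.66946101 0.03501195 0.1536333 ]
 [0.6660384  0.04976398 0.15557301]
 [0.66540119 0.04670251 0.15814463]
 [0.66598651 0.04383608 0.15563915]
 [0.66520761 0.04076632 0.15879989]
 [0.66563311 0.03786994 0.15695835]
 [0.66735224 0.03512579
[... 1581 characters left out ...]
927 0.15199127]
 [0.64218453 0.04682135 0.15372243]
 [0.63857336 0.06145365 0.15675251]
 [0.6385226  0.05849492 0.15690645]
 [0.6395396  0.05575308 0.15223052]
 [0.63881373 0.05265593 0.15543855]
 [0.63950044 0.04983115 0.15225652]
 [0.64023305 0.04700101 0.14886658]
 [0.63524869 0.06137294 0.15815974]
 [0.63633042 0.05866056 0.15314229]
 [0.63409369 0.05524932 0.16328556]
 [0.63608158 0.05270326 0.15412783]
 [0.63600334 0.04973674 0.15440983]
 [0.63383785 0.06172283 0.15077492]
 [0.63289269 0.05856005 0.15506037]
 [0.63307317 0.05564804 0.15415179]
 [0.63289147 0.05266132 0.15491471]
 [0.63328567 0.04978557 0.15301984]
 [0.63179142 0.05600008 0.14606042]
 [0.63045319 0.05276741 0.15222317]]
```

View pics/z_top.png

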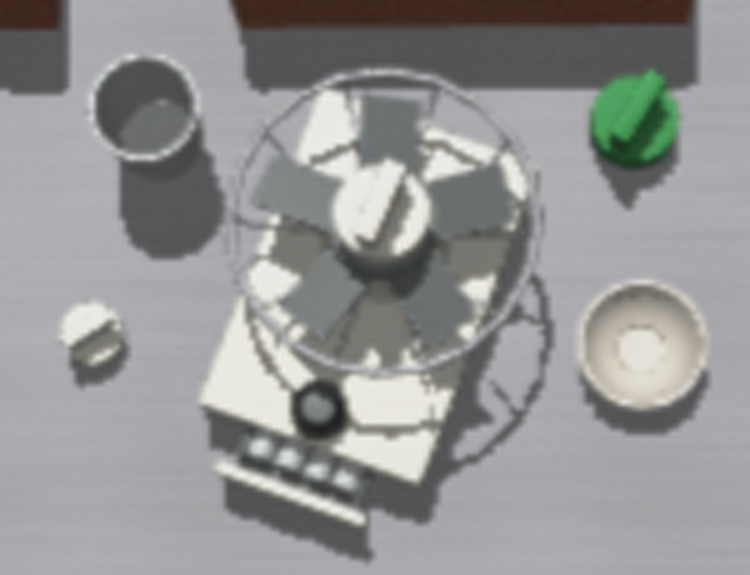

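View pics/z_side.png

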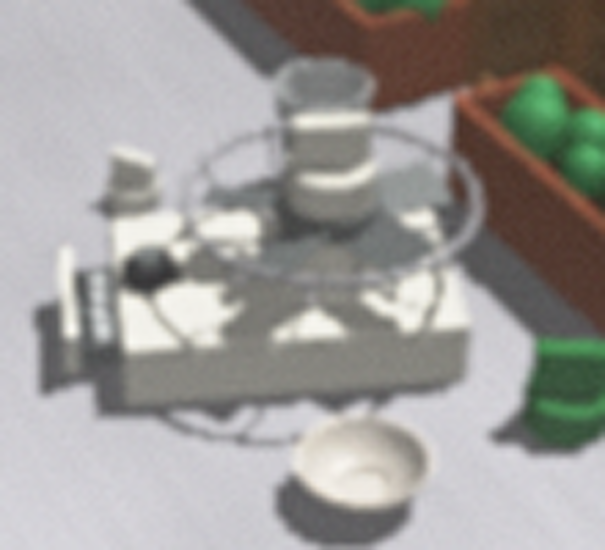

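Run:
```python
from h import *
import pickle
s=pickle.load(open("top0.pkl","rb"))
f=lambda x,y,z:onz(s,165+(x+.5)/5-.5,125+(y+.5)/5-.5,z)
ang=lambda a,b:np.arctan2(*(b-a)[[1,0]])
tl,tr=f(213,467,.041),f(364,522,.041)
print("tray",tl,tr,np.linalg.norm(tl-tr),(tl+tr)/2,"yaw",ang(tl,tr)+np.pi/2)
bl,br=f(200,402,.045),f(420,485,.045)
print("base",bl,br,np.linalg.norm(bl-br),(bl+br)/2,"yaw",ang(bl,br)+np.pi/2)
yaw=ang(bl,br)+np.pi/2; n=np.array([np.cos(yaw),np.sin(yaw),0])
print("hub from base front",(bl+br)/2+.14*n)
rim=[f(*p,.101) for p in((232,215),(388,72),(540,215),(388,372))]
print("rim",rim,np.mean(rim,0))
d=[f(*p,.126) for p in((333,210),(431,215),(383,259))];print("disc",d)
print("button",f(320,406,.05))
C=cloud(s);z=C[...,2]
m=np.zeros(z.shape,bool); m[125:240,165:315]=1; m&=(z>.145)&(z<.175)
# white bar: rays onto z=.158
ys,xs=np.nonzero(m); P=np.array([onz(s,x,y,.158)[:2] for x,y in zip(xs,ys)])
(c,wh,_)=cv2.minAreaRect((P*1000).astype(np.float32)); print(c,wh,_,P.mean(0))
w,v=np.linalg.eigh(np.cov(P.T)); print("bar ang",np.arctan2(v[1,1],v[0,1]),np.sqrt(w*12))
for nm,p,zz in(("cup",(145,108),.085),("dish",(643,343),.028)): print(nm,f(*p,zz))
g=s["frame"][125:240,165:315]
# bright top of bar mask
cv2.imwrite("pics/zb.png",cv2.resize(s["frame"][155:180,225:258,::-1],None,fx=20,fy=20,interpolation=cv2.INTER_NEAREST))
```

```text
tray [0.51018296 0.15723572 0.041     ] [0.47526762 0.06202824 0.041     ] 0.10140781399264963 [0.49272529 0.10963198 0.041     ] yaw -0.35149962362831055
base [0.55095197 0.16558978 0.045     ] [0.49797353 0.02686789 0.045     ] 0.14849403274128967 [0.52446275 0.09622884 0.045     ] yaw -0.36480964960293427
hub from base front [0.65524959 0.04628083 0.045     ]
rim [array([0.65889623, 0.14116761, 0.101     ]), array([0.74926957, 0.04531518, 0.101     ]), array([ 0.65781019, -0.0480996 ,  0.101     ]), array([0.56074424, 0.0450071 , 0.101     ])] [0.65668006 0.04584757 0.101     ]
disc [array([0.65596024, 0.07750742, 0.126     ]), array([0.65252768, 0.01832256, 0.126     ]), array([0.62559237, 0.0472342 , 0.126     ])]
button [0.54739945 0.0894796  0.05      ]
(653.2426147460938, 47.773963928222656) (15.222620010375977, 50.249794006347656) 67.40752410888672 [0.65334341 0.04786327]
bar ang 2.754577393161141 [0.01526898 0.05042236]
cup [0.73165907 0.19847628 0.085     ]
dish [ 0.59032571 -0.11512419  0.028     ]
```

View pics/zb.png

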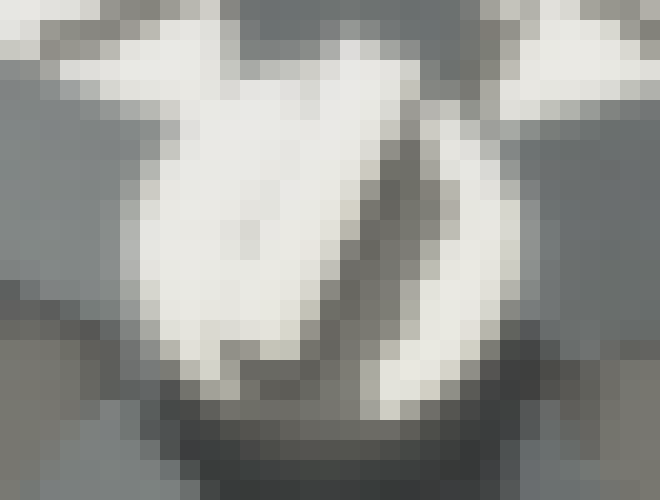

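The measurements agree with the given sizes:
- **Hub:** about (0.655, 0.047), fan yaw about -0.36.
- **Tray:** open about 26 mm.
- **Button:** 116 mm in front of the hub.
- **Bar:** 50 x 15 mm, angle -0.387.

Next comes a helper that works out the deltas to the pre-push point.

```bash
cat >> h.py <<'E'
from scipy.spatial.transform import Rotation as Ro
def go(pos,psi):
    st=manip.sense(); R0=Ro.from_quat(st["tool_rot"])
    best=None
    for p in (psi,psi+np.pi):
        c,s=np.cos(p),np.sin(p)
        R1=Ro.from_matrix(np.array([[c,0,-s],[s,0,c],[0,-1,0]]))
        rv=(R0.inv()*R1).as_rotvec()
        print("psi",round(p,2),"shift cm",np.round(R0.inv().apply(np.array(pos)-st["tcp_pos"])*100,2),"rv",np.round(rv,3),"q6",round(st["q"][5],2))
def stat():
    st=manip.sense(); R=Ro.from_quat(st["tool_rot"]).as_matrix()
    print("t",round(st["t"],2),"tcp",np.round(st["tcp_pos"],4),"psi",round(np.arctan2(R[1,0],R[0,0]),3),"down",np.round(R[:,1],3),"F",np.round(st["force"],1),"M",np.round(st["ft_torque"],2),"gap",round(st["finger_gap"],3),"q",np.round(st["q"],2))
HUB=np.array([.655,.047]); YAW=-.36; N=np.array([np.cos(YAW),np.sin(YAW)])
E
python3 - <<'E'
from h import *
stat()
go([*(HUB-.215*N),.20],YAW)
E
```

```text
t 0.1 tcp [0.208  0.5887 0.2474] psi -0.34 down [-0.001 -0.002 -1.   ] F [-0.5  1.   0. ] M [ 0.02 -0.02 -0.07] gap 1.001 q [ 1.05  0.53  1.43  0.    1.18 -0.18]
psi -0.36 shift cm [ 38.71   4.8  -35.73] rv [ 0.002  0.02  -0.   ] q6 -0.18
psi 2.78 shift cm [ 38.71   4.8  -35.73] rv [-1.000e-03 -3.121e+00 -3.000e-03] q6 -0.18
```

```bash
python3 -m handwheel '[38.7,0,-35.7,0,-0.02,0,0, 38.7,0,-35.7,0,-0.02,0,0, 38.7,0,-35.7,0,-0.02,0,0, 38.7,0,-35.7,0,-0.02,0,0, 38.7,0,-35.7,0,-0.02,0,0, 38.7,0,-35.7,0,-0.02,0,0, 38.7,0,-35.7,0,-0.02,0,0, 38.7,0,-35.7,0,-0.02,0,0, 38.7,0,-35.7,0,-0.02,0,0, 38.7,0,-35.7,0,-0.02,0,0]' 30
python3 -c "
from h import *
stat();go([*(HUB-.215*N),.10],YAW)"
```

```text
t: 0.93
tcp_pos: [0.4031, 0.2189, 0.2482]
tool_rot: [0.698, -0.113, 0.112, -0.698]
force: [1.1, 0.4, 1.2]
finger_gap: 0.001
t 0.93 tcp [0.4031 0.2189 0.2482] psi -0.32 down [-0. -0. -1.] F [1.1 0.4 1.2] M [0.01 0.04 0.05] gap 0.001 q [ 0.25  0.31  1.83  0.    1.   -1.  ]
psi -0.36 shift cm [ 7.83 14.82 -7.54] rv [ 0.    0.04 -0.  ] q6 -1.0
psi 2.78 shift cm [ 7.83 14.82 -7.54] rv [-0.    -3.101 -0.   ] q6 -1.0
```

```bash
python3 -m handwheel '[7.8,0,-7.5,0,0.04,0,0, 7.8,0,-7.5,0,0.04,0,0, 7.8,0,-7.5,0,0.04,0,0, 7.8,5,-7.5,0,0.04,0,0, 7.8,10,-7.5,0,0.04,0,0, 7.8,14.8,-7.5,0,0.04,0,0, 7.8,14.8,-7.5,0,0.04,0,0]'
python3 -c "
from h import *
stat();go([*(HUB-.215*N),.035],YAW)
s=manip.snapshot('side');save(s,'side1.png');save(manip.snapshot('top'),'top1.png')"
```

```text
t: 1.52
tcp_pos: [0.4513, 0.1245, 0.097]
tool_rot: [0.696, -0.129, 0.125, -0.695]
force: [-0.8, -0.1, 0.4]
finger_gap: -0.001
t 1.52 tcp [0.4513 0.1245 0.097 ] psi -0.361 down [-0.005 -0.    -1.   ] F [-0.8 -0.1  0.4] M [0.03 0.09 0.  ] gap -0.001 q [ 0.03  0.59  1.95 -0.    0.61 -1.18]
psi -0.36 shift cm [ 0.32  6.2  -0.06] rv [ 0.002 -0.001 -0.005] q6 -1.18
psi 2.78 shift cm [ 0.32  6.2  -0.06] rv [8.000e-03 3.141e+00 3.000e-03] q6 -1.18
```

View pics/side1.png

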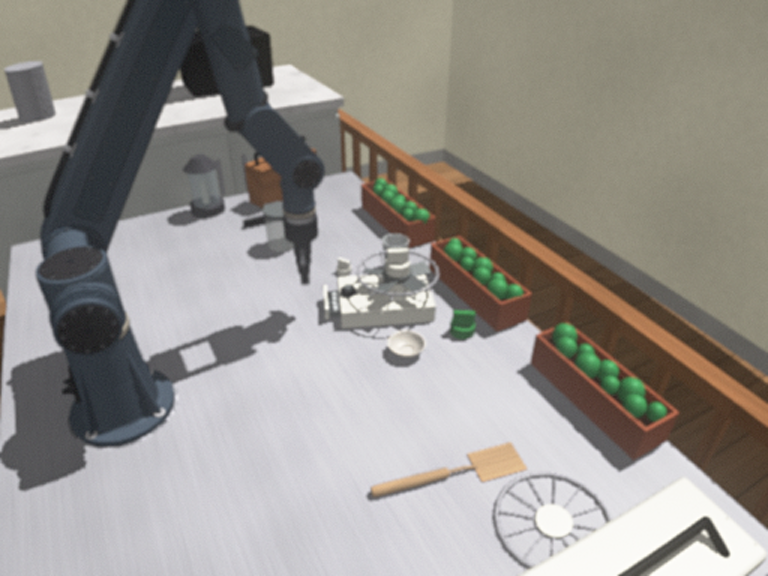

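The gripper is in front of the tray, at (303,275) in the side view. I'll go down, then push along the fan's +x.

```bash
python3 -m handwheel '[0.3,3,0,0,0,-0.005,0, 0.3,6.2,0,0,0,-0.005,0, 0.3,6.2,0,0,0,-0.005,0, 2,6.2,0,0,0,-0.005,0, 3,6.2,0,0,0,-0.005,0, 4,6.2,0,0,0,-0.005,0, 4.5,6.2,0,0,0,-0.005,0]'
python3 -c "
from h import *
stat();go([*(HUB-.159*N),.035],YAW)"
```

```text
t: 2.2
tcp_pos: [0.4972, 0.109, 0.0403]
tool_rot: [0.696, -0.124, 0.129, -0.696]
force: [-1.6, 1.3, 0.6]
finger_gap: 0.001
t 2.2 tcp [0.4972 0.109  0.0403] psi -0.36 down [ 0.008 -0.002 -1.   ] F [-1.6  1.3  0.6] M [0.26 0.28 0.01] gap 0.001 q [-0.    0.73  1.87 -0.    0.54 -1.21]
psi -0.36 shift cm [ 1.05  0.53 -0.24] rv [-0.001 -0.     0.008] q6 -1.21
psi 2.78 shift cm [ 1.05  0.53 -0.24] rv [-1.200e-02  3.141e+00 -2.000e-03] q6 -1.21
```

```bash
python3 -m handwheel '[0.4,0,0,0,0,0.008,0, 0.8,0,-0.1,0,0,0.008,0, 1.0,0,-0.1,0,0,0.008,0, 1.0,0,-0.1,0,0,0.008,0]'
python3 -c "
from h import *
stat();go([*(HUB-.159*N),.035],YAW)"
```

```text
t: 2.53
tcp_pos: [0.5053, 0.1045, 0.0389]
tool_rot: [-0.695, 0.127, -0.126, 0.696]
force: [-0.7, -0.2, 0.1]
finger_gap: -0.002
t 2.53 tcp [0.5053 0.1045 0.0389] psi -0.36 down [-0.001  0.001 -1.   ] F [-0.7 -0.2  0.1] M [0.04 0.01 0.04] gap -0.002 q [-0.01  0.73  1.85  0.    0.56 -1.23]
psi -0.36 shift cm [ 0.14  0.39 -0.11] rv [-0.001  0.    -0.001] q6 -1.23
psi 2.78 shift cm [ 0.14  0.39 -0.11] rv [-2.000e-03 -3.141e+00  1.000e-03] q6 -1.23
```

```bash
python3 -m handwheel '[0.2,0,0,0,0,0,0, 0.4,0,0,0,0,0,0, 0.4,0,0,0,0,0,0]'
python3 -m handwheel '[0.2,0,0,0,0,0,0, 0.3,0,0,0,0,0,0, 0.3,0,0,0,0,0,0]'
python3 -c "
from h import *
stat();go([*(HUB-.159*N),.035],YAW)"
```

```text
t: 2.78
tcp_pos: [0.5062, 0.1038, 0.0382]
tool_rot: [-0.696, 0.129, -0.124, 0.696]
force: [-3.5, 2.1, 2.3]
finger_gap: -0.001
t: 3.03
tcp_pos: [0.5062, 0.1035, 0.038]
tool_rot: [-0.696, 0.131, -0.122, 0.696]
force: [-6.9, 4.5, 6.3]
finger_gap: 0.002
t 3.03 tcp [0.5062 0.1035 0.038 ] psi -0.36 down [-0.013  0.002 -1.   ] F [-6.9  4.5  6.3] M [0.87 1.17 0.05] gap 0.002 q [-0.02  0.74  1.84  0.    0.58 -1.23]
psi -0.36 shift cm [ 0.02  0.3  -0.05] rv [ 0.002  0.    -0.013] q6 -1.23
psi 2.78 shift cm [ 0.02  0.3  -0.05] rv [-0.02  -3.141 -0.004] q6 -1.23
```

The tray has hit its stop: the force is rising while the position stays put, 159 mm from the hub as predicted. I'll push once more, then back off, rise and check.

```bash
python3 -m handwheel '[0.2,0,0,0,0,0,0, 0.2,0,0,0,0,0,0]'
python3 -m handwheel '[-2,0,0,0,0,0,0, -4,0,0,0,0,0,0, -6,-3,0,0,0,0,0, -6,-7,0,0,0,0,4, -6,-11,0,0,0,0,8, -6,-15,0,0,0,0,8, -6,-18,0,0,0,0,8, -6,-18,0,0,0,0,8]'
python3 - <<'E'
from h import *
import pickle
stat()
s=manip.snapshot("top");pickle.dump(s,open("top2.pkl","wb"))
cv2.imwrite("pics/z_top2.png",cv2.resize(s["frame"][125:240,165:315,::-1],None,fx=5,fy=5,interpolation=cv2.INTER_CUBIC))
a=manip.snapshot("side");cv2.imwrite("pics/z_side2.png",cv2.resize(a["frame"][145:245,205:315,::-1],None,fx=5.5,fy=5.5,interpolation=cv2.INTER_CUBIC))
go([*HUB,.23],-.387)
E
```

```text
t: 3.2
tcp_pos: [0.5062, 0.1033, 0.0378]
tool_rot: [0.696, -0.133, 0.121, -0.696]
force: [-10.2, 8.2, 7.9]
finger_gap: 0.0
t: 3.87
tcp_pos: [0.4621, 0.1227, 0.2246]
tool_rot: [-0.695, 0.122, -0.131, 0.697]
force: [1.3, -0.2, 0.3]
finger_gap: 0.709
t 3.87 tcp [0.4621 0.1227 0.2246] psi -0.359 down [ 0.013  0.001 -1.   ] F [ 1.3 -0.2  0.3] M [ 0.01  0.02 -0.02] gap 0.709 q [ 0.02  0.36  1.83  0.    0.94 -1.19]
psi -0.39 shift cm [21.04 -0.96 -0.15] rv [-0.002  0.027  0.002] q6 -1.19
psi 2.75 shift cm [21.04 -0.96 -0.15] rv [ 3.000e-03 -3.114e+00  3.000e-03] q6 -1.19
```

View pics/z_top2.png

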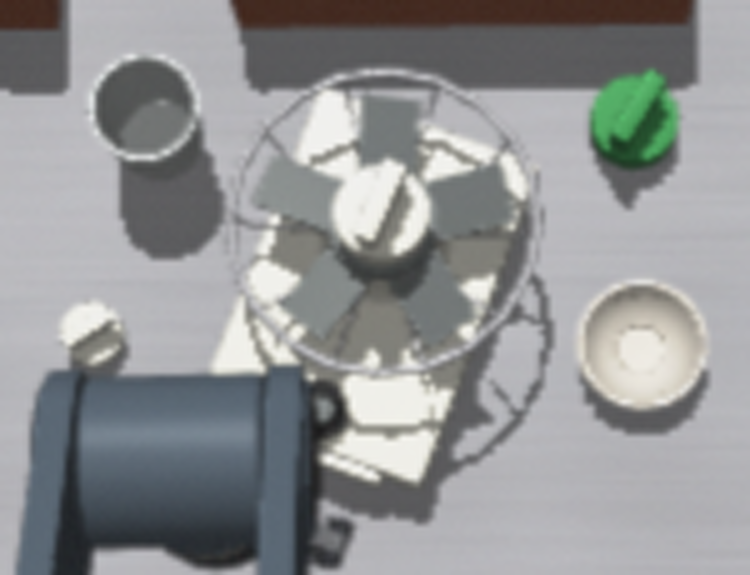

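View pics/z_side2.png

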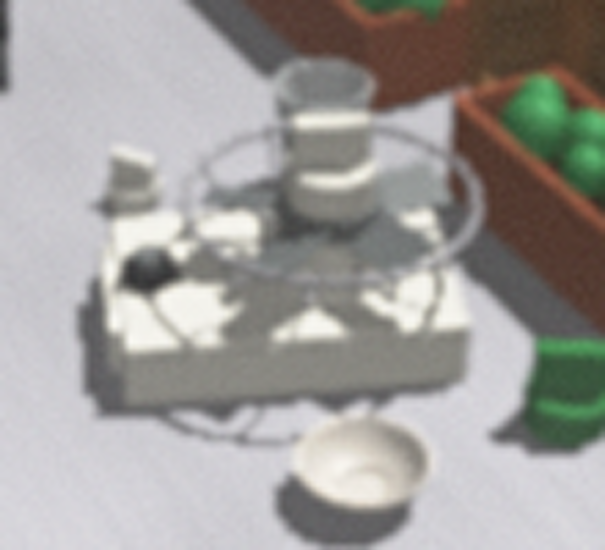

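The tray is flush with the base: in the side view its face is at (118,290), with no gap. The cap is undisturbed at (383,207). Now I'll move over the cap.

```bash
python3 -m handwheel '[5,-0.5,0,0,0.027,0,8, 9,-1,0,0,0.027,0,8, 13,-1,0,0,0.027,0,8, 17,-1,-0.1,0,0.027,0,8, 21,-1,-0.1,0,0.027,0,8, 21,-1,-0.1,0,0.027,0,8, 21,-1,-0.1,0,0.027,0,8]'
python3 -c "
from h import *
stat();go([.654,.0475,.148],-.387)"
```

```text
t: 4.55
tcp_pos: [0.6547, 0.0461, 0.2244]
tool_rot: [0.694, -0.139, 0.135, -0.694]
force: [-0.4, 0.1, 0.1]
finger_gap: 0.937
t 4.55 tcp [0.6547 0.0461 0.2244] psi -0.389 down [-0.006  0.001 -1.   ] F [-0.4  0.1  0.1] M [-0.01  0.01  0.04] gap 0.937 q [-0.1   0.6   1.37  0.    1.18 -1.28]
psi -0.39 shift cm [-0.07  7.64  0.12] rv [ 0.001 -0.002 -0.006] q6 -1.28
psi 2.75 shift cm [-0.07  7.64  0.12] rv [9.00e-03 3.14e+00 2.00e-03] q6 -1.28
```

```bash
python3 -m handwheel '[0,3,0.1,0,0,-0.006,8, 0,6,0.1,0,0,-0.006,8, 0,7.6,0.1,0,0,-0.006,8, 0,7.6,0.1,0,0,-0.006,8, 0,7.6,0.1,0,0,-0.006,5]'
python3 - <<'E'
from h import *
stat()
s=manip.snapshot("side");cv2.imwrite("pics/z_side3.png",cv2.resize(s["frame"][125:245,205:335,::-1],None,fx=4.5,fy=4.5,interpolation=cv2.INTER_CUBIC))
E
```

```text
t: 4.97
tcp_pos: [0.6512, 0.0494, 0.1499]
tool_rot: [0.694, -0.137, 0.135, -0.694]
force: [0.2, 0.2, -0.7]
finger_gap: 0.822
t 4.97 tcp [0.6512 0.0494 0.1499] psi -0.386 down [-0.003 -0.001 -1.   ] F [ 0.2  0.2 -0.7] M [-0.   -0.03  0.  ] gap 0.822 q [-0.09  0.68  1.44 -0.    1.02 -1.28]
```

View pics/z_side3.png

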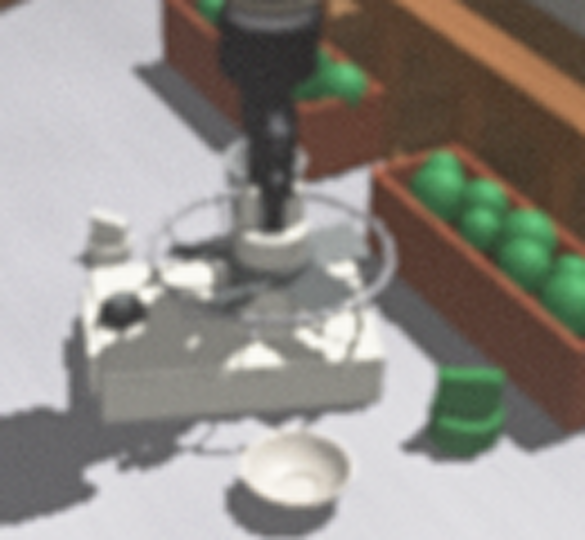

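The fingers straddle the bar at about (275,215). I'll centre the tool, then close at a gentle 30 N.

```bash
python3 -m handwheel '[0.2,0.1,-0.1,0,0,0,4, 0.2,0.1,-0.1,0,0,0,2.5, 0.2,0.1,-0.1,0,0,0,1, 0.2,0.1,-0.1,0,0,0,1, 0.2,0.1,-0.1,0,0,0,0.5, 0.2,0.1,-0.1,0,0,0,0.5, 0.2,0.1,-0.1,0,0,0,0.5, 0.2,0.1,-0.1,0,0,0,0.5, 0.2,0.1,-0.1,0,0,0,0.5]' 30
python3 -c "
from h import *
stat();go([.6545,.0473,.148],-.387)"
```

```text
t: 5.77
tcp_pos: [0.6559, 0.047, 0.1522]
tool_rot: [0.694, -0.134, 0.138, -0.694]
force: [-0.5, 1.3, 6.3]
finger_gap: 0.16
t 5.77 tcp [0.6559 0.047  0.1522] psi -0.387 down [ 0.005 -0.001 -1.   ] F [-0.5  1.3  6.3] M [ 0.04  0.08 -0.05] gap 0.16 q [-0.1   0.68  1.43 -0.    1.02 -1.28]
psi -0.39 shift cm [-0.14  0.41 -0.03] rv [-0.001  0.     0.005] q6 -1.28
psi 2.75 shift cm [-0.14  0.41 -0.03] rv [ 8.000e-03 -3.141e+00  1.000e-03] q6 -1.28
```

```bash
python3 -m handwheel '[0,-0.15,0,0,0,0,0.5, 0,-0.15,0,0,-0.06,0,0.5, 0,-0.15,0,0,-0.12,0,0.5, 0,-0.15,0,0,-0.16,0,0.5, 0,-0.15,0,0,-0.16,0,0.5]'
python3 -c "
from h import *
stat()"
python3 -m handwheel '[0,0,0,0,-0.06,0,0.5, 0,0,0,0,-0.12,0,0.5, 0,0,0,0,-0.15,0,0.5, 0,0,0,0,-0.15,0,0.5]'
python3 -c "
from h import *
stat()"
```

```text
t: 6.18
tcp_pos: [0.6553, 0.0469, 0.1522]
tool_rot: [0.703, -0.079, 0.081, -0.702]
force: [1.0, 0.6, 0.2]
finger_gap: 0.154
t 6.18 tcp [0.6553 0.0469 0.1522] psi -0.226 down [ 0.003 -0.001 -1.   ] F [1.  0.6 0.2] M [-0.01 -0.22 -0.01] gap 0.154 q [-0.1   0.68  1.43 -0.    1.03 -1.44]
t: 6.52
tcp_pos: [0.6552, 0.0467, 0.1522]
tool_rot: [0.707, -0.026, 0.028, -0.706]
force: [0.7, -0.7, -0.5]
finger_gap: 0.158
t 6.52 tcp [0.6552 0.0467 0.1522] psi -0.077 down [ 0.003 -0.002 -1.   ] F [ 0.7 -0.7 -0.5] M [-0.14 -0.21  0.07] gap 0.158 q [-0.1   0.68  1.43 -0.    1.03 -1.59]
```

```bash
python3 -m handwheel '[0,0,0,0,-0.06,0,0.5, 0,0,0,0,-0.1,0,0.5, 0,0,0,0,-0.1,0,0.5]'
python3 - <<'E'
from h import *
stat()
s=manip.snapshot("side");cv2.imwrite("pics/z_side4.png",cv2.resize(s["frame"][125:245,205:335,::-1],None,fx=4.5,fy=4.5,interpolation=cv2.INTER_CUBIC))
E
```

```text
t: 6.77
tcp_pos: [0.6556, 0.0467, 0.1522]
tool_rot: [0.708, 0.009, -0.006, -0.707]
force: [2.3, -0.7, -1.1]
finger_gap: 0.158
t 6.77 tcp [0.6556 0.0467 0.1522] psi 0.022 down [ 0.004 -0.002 -1.   ] F [ 2.3 -0.7 -1.1] M [-0.1  -0.43 -0.07] gap 0.158 q [-0.1   0.68  1.43 -0.    1.03 -1.69]
```

View pics/z_side4.png

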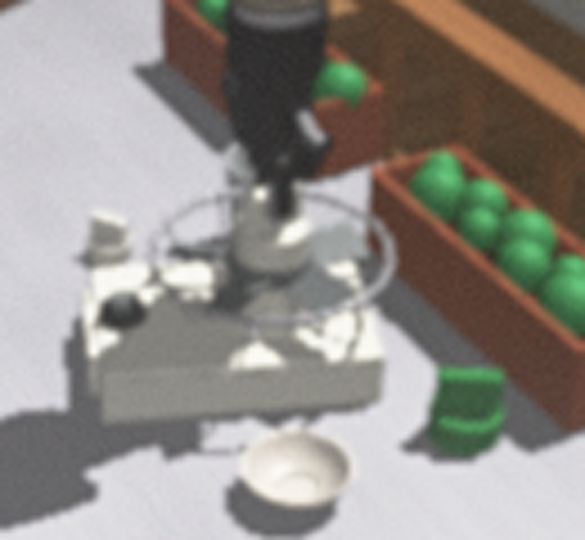

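The bar turns with the jaws and is past 0.38 rad with no resisting torque, so this (counter-clockwise) is the right way. I'll keep going to about 1.2 rad from the fan's x.

```bash
python3 -m handwheel '[0,0,0,0,-0.1,0,0.5, 0,0,0,0,-0.2,0,0.5, 0,0,0,0,-0.3,0,0.5, 0,0,0,0,-0.4,0,0.5, 0,0,0,0,-0.4,0,0.5]' 40
python3 -c "
from h import *
stat()"
python3 -m handwheel '[0,0,0,0,-0.1,0,0.5, 0,0,0,0,-0.2,0,0.5, 0,0,0,0,-0.3,0,0.5, 0,0,0,0,-0.42,0,0.5, 0,0,0,0,-0.42,0,0.5]'
python3 - <<'E'
from h import *
stat()
s=manip.snapshot("side");cv2.imwrite("pics/z_side5.png",cv2.resize(s["frame"][125:245,205:335,::-1],None,fx=4.5,fy=4.5,interpolation=cv2.INTER_CUBIC))
E
```

```text
t: 7.23
tcp_pos: [0.655, 0.0475, 0.1522]
tool_rot: [0.692, 0.149, -0.148, -0.691]
force: [1.9, 0.9, -0.4]
finger_gap: 0.152
t 7.23 tcp [0.655  0.0475 0.1522] psi 0.423 down [ 0.003 -0.    -1.   ] F [ 1.9  0.9 -0.4] M [ 0.29 -0.33 -0.02] gap 0.152 q [-0.1   0.68  1.43  0.    1.03 -2.09]
t: 7.65
tcp_pos: [0.6553, 0.0479, 0.1523]
tool_rot: [0.646, 0.29, -0.288, -0.645]
force: [2.4, 3.1, -0.1]
finger_gap: 0.157
t 7.65 tcp [0.6553 0.0479 0.1523] psi 0.841 down [ 0.003  0.    -1.   ] F [ 2.4  3.1 -0.1] M [ 0.51 -0.47  0.04] gap 0.157 q [-0.1   0.68  1.43  0.    1.03 -2.51]
```

View pics/z_side5.png

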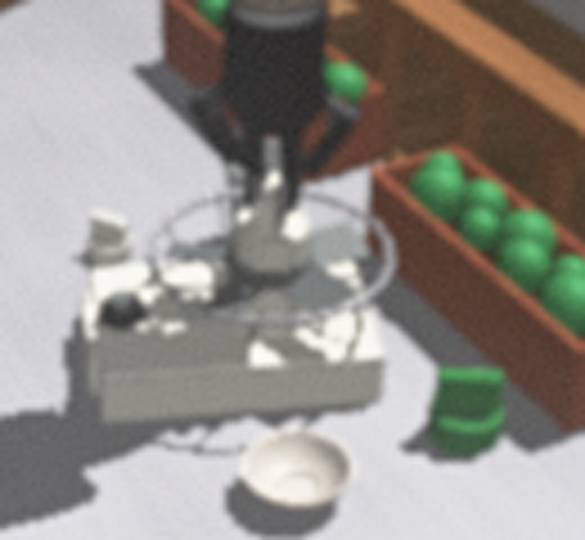

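```bash
python3 -m handwheel '[0.1,0,0,0,0,0,0.5, 0.1,-0.5,0,0,0,0,0.5, 0.1,-1,0,0,0,0,0.5, 0.1,-1,0,0,0,0,0.5]'
python3 -c "
from h import *
stat()"
```

```text
t: 8.03
tcp_pos: [0.6556, 0.0478, 0.1634]
tool_rot: [0.646, 0.29, -0.288, -0.645]
force: [0.4, 1.4, 0.2]
finger_gap: 0.153
t 8.03 tcp [0.6556 0.0478 0.1634] psi 0.842 down [ 0.002 -0.001 -1.   ] F [0.4 1.4 0.2] M [ 0.36 -0.14 -0.02] gap 0.153 q [-0.1   0.67  1.42 -0.    1.05 -2.51]
```

It comes up freely. I'll lift the rest of the way.

```bash
python3 -m handwheel '[0,-1,0,0,0,0,0.5, 0,-2,0,0,0,0,0.5, 0,-3.5,0,0,0,0,0.5, 0,-5,0,0,0,0,0.5, 0,-6.5,0,0,0,0,0.5, 0,-8,0,0,0,0,0.5, 0,-9,0,0,0,0,0.5, 0,-9.5,0,0,0,0,0.5, 0,-9.5,0,0,0,0,0.5, 0,-9.5,0,0,0,0,0.5]'
python3 - <<'E'
from h import *
stat()
s=manip.snapshot("side");cv2.imwrite("pics/z_side6.png",cv2.resize(s["frame"][95:245,195:335,::-1],None,fx=4,fy=4,interpolation=cv2.INTER_CUBIC))
save(manip.snapshot("top"),"top6.png")
C=cloud(s);m=np.zeros(s["depth"].shape,bool);m[110:190,235:300]=1
f=s["frame"].astype(int);w=m&(f.min(2)>180)&(C[...,2]>.15);print(w.sum(),C[w].min(0),C[w].max(0))
E
```

```text
t: 8.87
tcp_pos: [0.655, 0.0477, 0.2574]
tool_rot: [0.646, 0.29, -0.289, -0.644]
force: [-0.5, -0.1, -0.7]
finger_gap: 0.154
t 8.87 tcp [0.655  0.0477 0.2574] psi 0.843 down [ 0.002 -0.001 -1.   ] F [-0.5 -0.1 -0.7] M [0.02 0.02 0.03] gap 0.154 q [-0.1   0.56  1.34 -0.    1.24 -2.51]
33 [ 0.10342675 -0.92726004  0.22691585] [0.68051427 0.0715417  0.83038525]
```

View pics/z_side6.png

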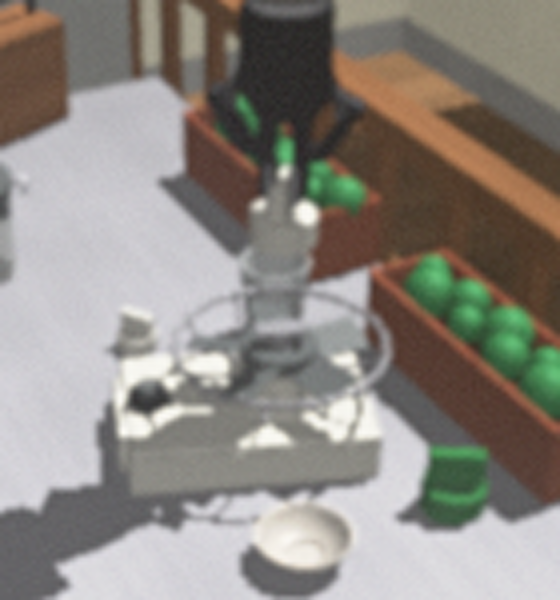

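View pics/top6.png

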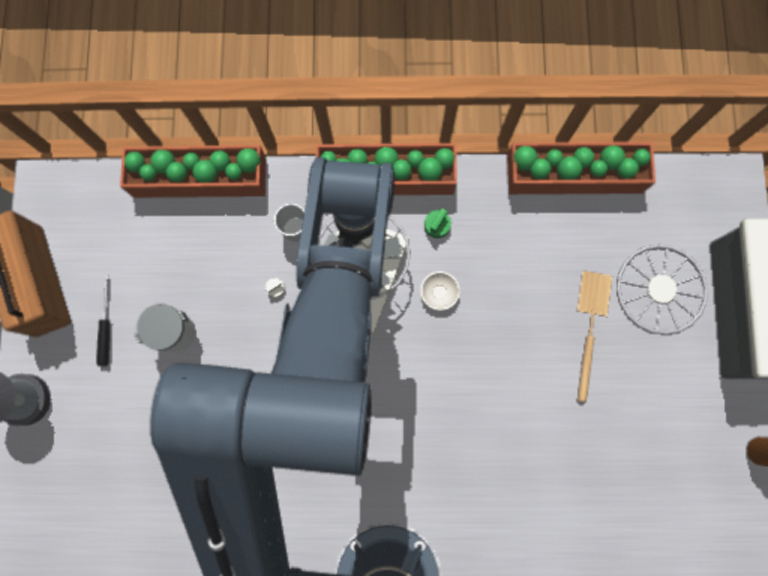

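The cap is held upright in the jaws at (285,235), well above the bare stub at (275,335). The tray is flush, and the cup, dish, jar and spatula haven't moved. I'll let it settle, check once more and hand in.

```bash
python3 -m handwheel '[0,0,0,0,0,0,0.5, 0,0,0,0,0,0,0.5, 0,0,0,0,0,0,0.5, 0,0,0,0,0,0,0.5, 0,0,0,0,0,0,0.5, 0,0,0,0,0,0,0.5]'
python3 - <<'E'
from h import *
stat()
s=manip.snapshot("side");cv2.imwrite("pics/z_side7.png",cv2.resize(s["frame"][95:245,195:335,::-1],None,fx=4,fy=4,interpolation=cv2.INTER_CUBIC))
E
```

```text
t: 9.47
tcp_pos: [0.6555, 0.0479, 0.2573]
tool_rot: [0.646, 0.29, -0.289, -0.644]
force: [0.1, 0.4, -1.4]
finger_gap: 0.154
t 9.47 tcp [0.6555 0.0479 0.2573] psi 0.843 down [ 0.003 -0.001 -1.   ] F [ 0.1  0.4 -1.4] M [0.06 0.04 0.02] gap 0.154 q [-0.1   0.56  1.34 -0.    1.24 -2.51]
```

View pics/z_side7.png

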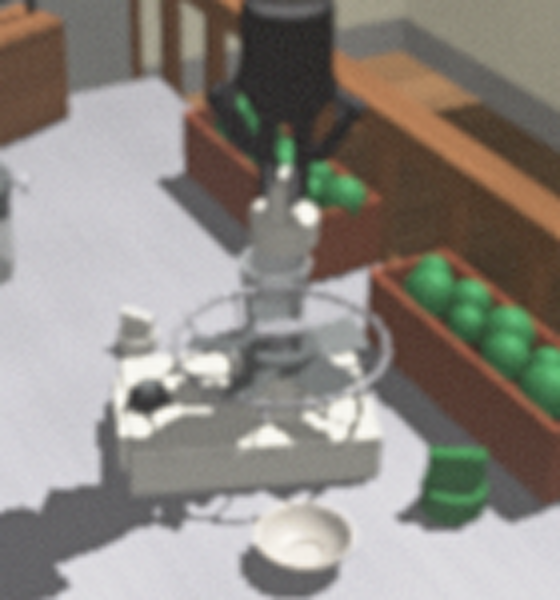

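The cap is unchanged at (285,235), so the hold is steady.

```bash
python3 -c "
from station import manip
print(manip.sign_off())"
```

```text
the job is handed in; nothing more can be done
None
```

The tray is pushed home and the hub cap is off, held upright in the gripper about 10 cm above its seat. I handed the job in at about 9.5 s.

- **Tray:** I pushed it from about 26 mm open until it hit its stop. The finger then stood where a shut tray should put it, 159 mm from the hub, and the push peaked at about 15 N. The pictures show the tray flush with the base, before and after the cap came off.
- **Cap:** I turned it counter-clockwise, seen from above. It passed the 0.3 rad stop limit without resistance, so I didn't need to try the other way. I turned it to about 1.2 rad from the fan's x, and it lifted off freely.
- **Last checks:** Two pictures 0.6 s apart show the same hold: the jaws are about 13 mm open on the bar, and the tool is vertical to within about 0.003 rad. The downward force was 0.7 to 1.4 N, which fits a 90 g cap.
- **Other items:** The cup, dish, jar and spatula look unmoved, and I never touched the button. The button's joint can't be read directly, so that rests on the clearances and the pictures.
- **Failed check:** My depth check of the cap's height gave nothing usable because of missing depth readings, so the height comes from the arm's rise and the pictures.

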